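Shuttle run through the metal detector

TASK

Press the black bar beside the track fully down, so that the stop lifts and the shuttle with the slim upright tube rolls down through the white metal detector by itself, untouched. Once the tube is out of the detector, catch the rolling shuttle softly at its front plate with the fingers, going along with it so that the tube does not rock, and hold it at a standstill for a full second well short of the end buffers; then ease it down slowly until it rests against the buffers, and take the hand away. The tube must stay standing and never be touched; leave the other things on the table where they are.

Things in the scene. Friction and masses are not known exactly. Their poses are not given: they have to be found in the camera images.
- track: Fixed inclined track. Origin on the table; x across it, y along it pointing UPHILL (the shuttle rolls to -y), z up; yaw within 0.25. Steel bed 112 mm wide, y -360 to 290 mm, with two low rails whose top is at z = 85 mm + 0.040 y. Two rubber buffers on the rails at the low end (x +-35 mm, y -274 to -300 mm, 14 mm high) stop the wheels; the front plate passes over them.
- shuttle: Aluminium shuttle on the rails, slides along the track only. Origin: middle of its deck's top, 30 mm above the rails; axes as the track. Deck 88 x 60 mm. A boom leads downhill to a front plate 56 wide, 42 high, 6 mm thick, from 18 to 60 mm above the rails; its downhill face is at shuttle y -110 mm. Origin at track y 250 mm at the start, -240 mm at the buffers. Mass about 0.6 kg.
- tube: Slim upright tube of crackers standing on the deck's middle, 30 mm diameter, 160 mm tall, 0.15 kg. Origin at the centre of its underside, z its axis. It tips if the shuttle changes speed by more than about 0.15 m/s at once; rocking by more than 0.12 rad counts as tipped.
- gate (a joint): Angle of the release rod: 0 = stop fully down before the deck (it starts at 0 to 0.2), 1.2 rad = bar fully down (hard stop). The shuttle comes free at about 0.5 to 0.6 rad, then starts at 0.3 m/s2; drag (about 0.8 N per m/s plus 0.04 N) slows this, so that it leaves the detector at 0.18 to 0.26 m/s and never exceeds 0.4 m/s. The rod stays where it is left; 2 to 3 N on the bar move it.
- press_bar (a point): Middle of the black press bar: round, 14 mm thick, 40 mm long, parallel to the track on the robot's side, at track x -109, y -20, z 153 mm at rod angle 0. A 55 mm arm joins it to the rod, whose axis is at track x -64, z 122 mm: the bar goes from 31 mm above that axis to 31 mm below it, 45 mm out.
- detector_exit (a point): Middle of the rail top line at the downhill face of the detector (track y 100 mm). The white head bridges the track from here 70 mm uphill; 200 mm wide (x +-100 mm), top at z 346 mm, tunnel 110 mm wide. The tube is out when the shuttle's origin is at track y below 80 mm; the front plate is then 110 mm further down. Axes as the track.
- jar_a: Jar standing on the table, 70 mm across, 84 mm high; leave it. Origin at the centre of its underside.
- jar_b: Another such jar; leave it. Origin at the centre of its underside.
- lid_stack: Stack of white lids, 66 mm across, 40 mm high, on the table on the robot's side of the track; leave it. Origin under its centre.
- tape_roll: Roll of tape lying flat on the table on the far side of the track, 90 mm across, 45 mm high; leave it. Origin under its centre.
Not all that is in view belongs to the job. There is more than one size of the tube; the job needs the middle-sized.

How it is judged:
On the way, in this order (a step that is already met when the one before it is completed fails the run):
1. the bar is pressed down and the stop is lifted (value of joint gate above 0.9 rad), for 0.1 s.
2. the shuttle has carried the tube to the mouth of the detector (y of shuttle in the frame of track below 0.1 m), for 0.05 s.
3. the shuttle is held at a standstill short of the buffers (linear speed of shuttle below 0.03 m/s and y of shuttle in the frame of track between -0.22 and 0.08 m), for 0.6 s.
At the end, for the whole second after the job is handed in: the shuttle rests against the end buffers (within 12 mm, slower than 0.02 m/s), the bar is still down (over 0.8 rad), the tube stands upright on the deck (within 0.08 rad) and the hand is off everything (y of shuttle in the frame of track below -0.228 m and linear speed of shuttle below 0.02 m/s and value of joint gate above 0.8 rad and angle between tube's own z axis and vertical below 0.08 rad and z of tube in the frame of shuttle between -0.006 and 0.006 m); the robot touches nothing.
It fails at once if the hand touched the shuttle before the tube was out of the detector (contact force between any of the fingers, the arm and shuttle above 0.2 N and y of shuttle in the frame of track above 0.085 m).
It fails at once if the hand touched the tube (contact force between any of the fingers, the arm and tube above 0.2 N).
It fails at once if the shuttle ran into the buffers (over 0.12 m/s within the last 15 mm) (y of shuttle in the frame of track below -0.225 m and linear speed of shuttle above 0.12 m/s).
It fails at once if the tube rocked by more than 0.12 rad or fell (angle between tube's own z axis and vertical above 0.12 rad).
It fails at once if another thing on the table was moved by more than 30 mm (distance of any of jar_a, jar_b, lid_stack, tape_roll from where it was at the start of the episode above 0.03 m).
It also fails if it takes over 38 s, if anything falls off the work surface, if the arm or the gripper's body presses on something with over 40 N, if the wrist force passes 120 N, or if a joint passes its speed limit or range.

ROBOT

A 6-joint arm with a two-finger parallel gripper is mounted at the origin on the work surface. World frame = base frame: x ahead of the robot, y to its left, z up, the work surface at z = 0. Lengths are in m, angles in rad, forces in N, time in s.
With the tool pointing down it reaches from about 0.25 to 0.775 m from the base axis. Payload 4 kg.
Tool frame: the origin (TCP) lies midway between the tips of the shut fingers; the grasp point (between the pads) lies 19 mm behind it; z points along the fingers, y is the direction in which the jaws open and shut (so a half turn about z gives the same grasp; the last joint's range is limited). The gripper opens to 94 mm and grips with 3 to 60 N. Pads are 16 mm wide; open, the fingers measure 119 mm over their backs; the gripper's body (75 mm by 177 mm) begins 78 mm behind the grasp point.
Start: joints at [1.245, 0.087, 1.371, -0, 1.684, -0.103], TCP at [0.122, 0.536, 0.206] pointing down, gripper open.
Joint ranges: [-3.1, 3.1], [-0.76, 2.03], [0.27, 2.55], [-1.08, 4.22], [0.17, 2.65], [-2.57, 2.57]. Speed limits (rad/s): [2.79, 2.79, 3.14, 3.14, 3.14, 3.14].

INTERFACE

Orientations are given as [roll, pitch, yaw] about the fixed x, y, z axes, in that order (R = Rz(yaw) Ry(pitch) Rx(roll)).
In Python, from bench import get_obs, snapshot, ticket gives the robot as it stands.
- The arm moves only by the shell command python3 -m creep 'ROWS' [OPENING]. ROWS is JSON, a list that holds one entry, the list of rows, each a list of 4 numbers: the shift along the tool's x, y, z in mm, then the turn about the tool's z in degrees. A call has 1 to 8 rows; each row shifts and turns the commanded pose from where the row before left it, along the tool's axes as they then stand; what a row does not reach is not made up. A row lasts 1/8 s, in which the tool goes at most 62.5 mm and 10.7 degrees, less where a joint would pass 70% of its speed; a pose out of reach is approached as far as the arm can. A call with a gripper value outside its range is refused whole. OPENING is the opening, from 0 (shut) to 1 (fully open), set as the call begins (- or left out, the last holds). The fingers move at their own pace and stop on an object; the grip force is fixed at half the most. Time passes only in rows, so rows that do not move let the fingers close. It gives the time, the measured TCP pose, the force and the opening at its end, in the units of the state.
- get_obs(): the state, without advancing time (a new reading comes with each control period).
- snapshot(name): name is "side" or "top" or "wrist"; returns a dict with "color" (384x512x3 uint8, red, green, blue), "depth" (384x512 float32, m along the optical axis (not along the pixel's ray), 0 where there is no reading), "fx", "fy", "cx", "cy" (pixels), "extrinsics" (4x4, takes a point from world to camera coordinates). Camera axes: x right, y down, z forward; pixel columns grow to the right and rows downward; lengths in m; the calibration is good to about 2 mm. A picture is of the moment at which its call begins.
- ticket.close_job(): hands the job in, once; it reports no verdict.
The state is a dict: "time": time; "joint_positions": joint angles; "qvel": joint speeds; "joint_torque": joint torques, N m; "tool_pos": TCP position; "ee_rot": TCP orientation; "wrist_force": force on the tool from outside, world axes, zero at the start; "wrist_torque": the same for the moment, N m; "width": finger opening in m.
Only numpy, scipy, OpenCV 4.12 (cv2) and the standard library are available. Lean on these libraries where they do the work, as an engineer would, in place of code of your own. Each camera call takes 0.05 s, during which the arm holds its last target. There are 200 camera calls.

## Working session

There is one attempt and no reset: what is moved stays moved. The work goes in short steps, Python scripts to look and compute and a shell command to move; the robot and the scene stay as the last step left them, time stands still between calls to the robot, and variables do not carry over. Pictures are saved under pics/ and viewed, on a budget of 10 in all, crops included, one or two more only if the job needs it, and the job is handed in when it is done.

```bash
mkdir -p pics; ls
cat > h.py <<'E'
import numpy as np, cv2
from bench import get_obs, snapshot, ticket
def pts(s):
    d=s["depth"];v,u=np.indices(d.shape)
    c=np.stack([(u-s["cx"])/s["fx"]*d,(v-s["cy"])/s["fy"]*d,d,np.ones_like(d)],-1)
    return (c@np.linalg.inv(s["extrinsics"]).T)[...,:3]
def proj(s,p):
    c=s["extrinsics"]@np.r_[p,1]; return c[0]/c[2]*s["fx"]+s["cx"],c[1]/c[2]*s["fy"]+s["cy"]
E
python3 - <<'E'
from h import *
import pickle
for n in("top","side"):
    s=snapshot(n);pickle.dump(s,open(n+".pkl","wb"))
    cv2.imwrite(f"pics/{n}0.png",cv2.resize(s["color"][...,::-1],(800,600)))
    print(n,np.linalg.inv(s["extrinsics"]).round(3))
o=get_obs();print({k:np.round(v,3) for k,v in o.items()})
E
```

```text
pics
top [[ 1.700e-02 -9.780e-01  2.100e-01  2.340e-01]
 [-1.000e+00 -1.700e-02  1.000e-03 -2.500e-02]
 [ 2.000e-03 -2.100e-01 -9.780e-01  1.721e+00]
 [ 0.000e+00  0.000e+00  0.000e+00  1.000e+00]]
side [[-0.977 -0.155  0.146  0.364]
 [-0.213  0.666 -0.715  1.018]
 [ 0.013 -0.73  -0.683  1.122]
 [ 0.     0.     0.     1.   ]]
{'time': np.float64(0.1), 'joint_positions': array([ 1.245,  0.088,  1.372, -0.   ,  1.684, -0.103]), 'qvel': array([-0.002, -0.003, -0.004, -0.   ,  0.001,  0.001]), 'joint_torque': array([ 2.0000e-03, -3.4125e+01, -3.0330e+01,  7.2000e-02,  3.0000e-02,
       -0.0000e+00]), 'tool_pos': array([0.121, 0.536, 0.204]), 'ee_rot': array([-3.14 , -0.   ,  2.919]), 'wrist_force': array([-0.326, -0.061,  0.639]), 'wrist_torque': array([-0.018, -0.034,  0.071]), 'width': np.float64(0.094)}
```

View pics/top0.png

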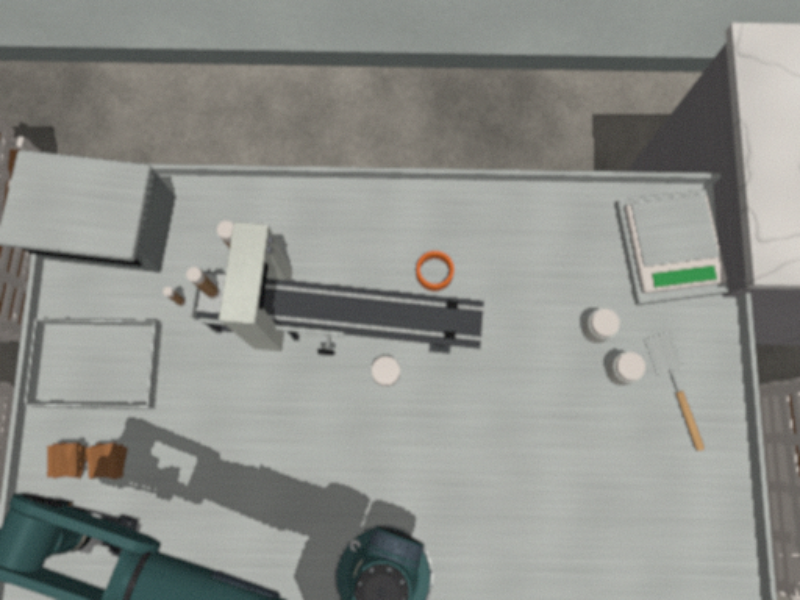

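View pics/side0.png

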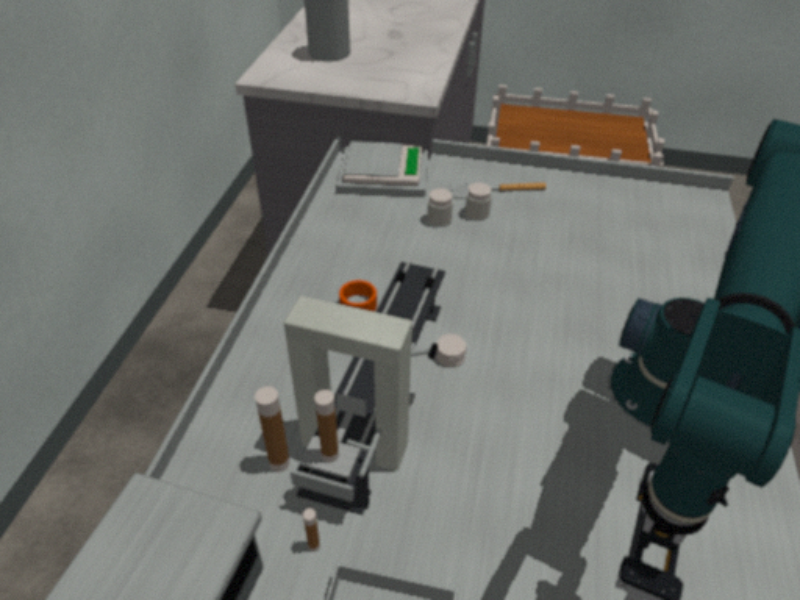

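The top view shows the track running along world y, with the downhill end to the right at (482,322). The detector is at (245,275), the bar at about (327,348), the lids at (385,370), and the tape, jars and middle tube on the shuttle are visible. In the side view the tube stands on the shuttle behind the detector at (326,425).

Run:
```python
from h import *
import pickle
s=pickle.load(open("top.pkl","rb"));P=pts(s).reshape(-1,3);P=P[s["depth"].ravel()>0]
def box(m,n):
    q=P[m]; r=cv2.minAreaRect(q[:,:2].astype(np.float32));print(n,len(q),np.round(r[0],3),np.round(r[1],3),r[2],q[:,2].mean().round(4));return q
reg=(P[:,0]>.35)&(P[:,0]<.85)&(P[:,1]>-.3)&(P[:,1]<.5)
box(reg&(abs(P[:,2]-.346)<.012),"head")
# track surface: z in .05-.1 , y<0.18 world
m=reg&(P[:,2]>.055)&(P[:,2]<.11)&(P[:,1]<.2)&(P[:,0]>.5)
q=box(m,"bed")
for a in np.arange(-.25,.2,.05):
    k=q[abs(q[:,1]-a)<.006]; x=np.sort(k[:,0]); print(a.round(2),len(k),x[:1],np.percentile(x,[3,97]).round(3),np.median(k[:,2]).round(3))
# bar
u0,v0=int(327*.64),int(348*.64)
Q=pts(s)[v0-8:v0+8,u0-10:u0+10];
k=Q[Q[...,2]>.1];print("bar",len(k),k.mean(0),k.min(0),k.max(0))
```

```text
head 1552 [0.603 0.278] [0.076 0.203] 84.81187438964844 0.3457
bed 3525 [ 0.618 -0.007] [0.418 0.19 ] 85.3546371459961 0.0721Traceback (most recent call last):
  File "<stdin>", line 12, in <module>
    return _quantile_unchecked(
        a, q, axis, out, overwrite_input, method, keepdims, weights)
    return _ureduce(a,
                    func=_quantile_ureduce_func,
    ...<5 lines>...
                    overwrite_input=overwrite_input,
                    method=method)
    r = func(a, **kwargs)
    result = _quantile(arr,
                       quantiles=q,
    ...<2 lines>...
                       out=out,
                       weights=wgt)
    slices_having_nans = np.isnan(arr[-1, ...])
                                  ~~~^^^^^^^^^
IndexError: index -1 is out of bounds for axis 0 with size 0
```

Run:
```python
from h import *
import pickle
s=pickle.load(open("top.pkl","rb"))
c=s["color"][140:240,110:330,::-1];cv2.imwrite("pics/c1.png",cv2.resize(c,None,fx=3.6,fy=3.6,interpolation=cv2.INTER_CUBIC))
```

```text
(no output)
```

View pics/c1.png

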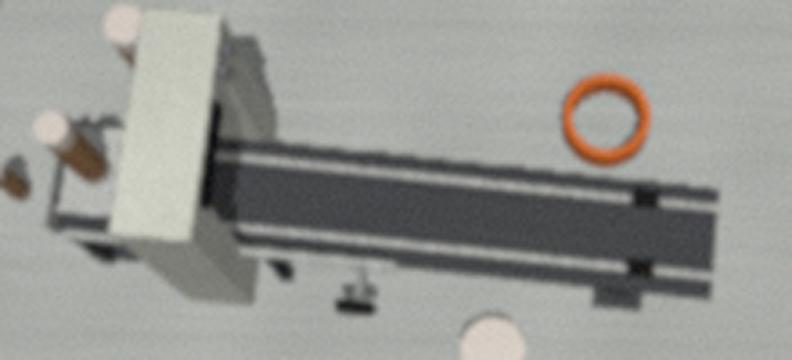

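```bash
cat >> h.py <<'E'
T0=np.array([0.591,0.144]);YAW=-0.0906
def w(x,y,z=0.,T=T0,a=None):
    a=YAW if a is None else a
    c,s_=np.cos(a),np.sin(a); return np.array([T[0]+c*x-s_*y,T[1]+s_*x+c*y,z])
def t(p):
    c,s_=np.cos(YAW),np.sin(YAW);d=np.asarray(p)[...,:2]-T0
    return np.concatenate([np.stack([c*d[...,0]+s_*d[...,1],-s_*d[...,0]+c*d[...,1]],-1),np.asarray(p)[...,2:]],-1)
E
python3 - <<'E'
from h import *
import pickle
for n in("top","side"):
    s=pickle.load(open(n+".pkl","rb"));P=t(pts(s).reshape(-1,3)[s["depth"].ravel()>0])
    print(n)
    for y in np.arange(-.34,.08,.06):
        k=P[(abs(P[:,1]-y)<.012)&(P[:,2]>.055)&(P[:,2]<.12)&(abs(P[:,0])<.09)]
        if len(k)>10: print(y.round(2),len(k),np.percentile(k[:,0],[2,98]).round(3),np.percentile(k[:,2],[10,50,90]).round(3))
    k=P[(abs(P[:,0])<.05)&(P[:,2]>.05)&(P[:,2]<.09)];print("ymin",np.percentile(k[:,1],[.5,1,2]))
    k=P[(abs(P[:,0]+.11)<.03)&(abs(P[:,1]+.02)<.05)&(P[:,2]>.1)];print("bar",len(k),k.mean(0).round(3),k.min(0).round(3),k.max(0).round(3))
    k=P[(abs(P[:,0])<.2)&(abs(P[:,1]-.135)<.06)&(abs(P[:,2]-.346)<.012)];print("head",np.percentile(k,[1,99],axis=0).round(3))
    k=P[(abs(P[:,0])<.05)&(abs(P[:,1]-.25)<.05)&(P[:,2]>.2)&(P[:,2]<.33)];print("tube",len(k),np.percentile(k,[2,50,98],axis=0).round(3).tolist())
    k=P[(abs(P[:,0])<.05)&(abs(P[:,1]-.13)<.04)&(P[:,2]>.1)&(P[:,2]<.33)];print("plate?",len(k),np.percentile(k,[2,50,98],axis=0).round(3).tolist() if len(k) else 0)
    for nm,px in dict(bar=w(-.109,-.02,.153),buf=w(0,-.287,.08),low=w(0,-.36,.07)).items(): print(nm,np.round(np.array(proj(s,px))*800/512,1))
    Q=P[(P[:,2]>.03)&(P[:,2]<.05)&(P[:,0]<-.1)&(P[:,0]>-.25)&(abs(P[:,1]+.1)<.12)];print("lids track",len(Q),np.percentile(Q,[2,50,98],axis=0).round(3).tolist())
    Q=P[(P[:,2]>.02)&(P[:,0]>.07)&(P[:,0]<.2)&(P[:,1]<.03)&(P[:,1]>-.4)];print("tape track",len(Q),np.percentile(Q,[2,50,98],axis=0).round(3).tolist())
E
```

```text
top
-0.34 203 [-0.051  0.059] [0.059 0.064 0.07 ]
-0.28 208 [-0.051  0.057] [0.061 0.067 0.089]
-0.22 205 [-0.051  0.057] [0.062 0.069 0.075]
-0.16 209 [-0.053  0.056] [0.066 0.07  0.076]
-0.1 206 [-0.052  0.055] [0.068 0.074 0.08 ]
-0.04 201 [-0.05   0.056] [0.07  0.076 0.083]
0.02 199 [-0.048  0.054] [0.073 0.078 0.086]
0.08 213 [-0.07   0.054] [0.076 0.082 0.089]
ymin [-0.71068906 -0.69726613 -0.67402017]
bar 60 [-0.108 -0.02   0.151] [-0.118 -0.038  0.135] [-0.081 -0.001  0.162]
head [[-0.1    0.098  0.336]
 [ 0.096  0.171  0.353]]
tube 163 [[-0.017, 0.235, 0.202], [-0.007, 0.244, 0.276], [0.011, 0.263, 0.292]]
plate? 41 [[-0.047, 0.095, 0.307], [0.006, 0.098, 0.319], [0.049, 0.103, 0.329]]
bar [325.8 350.7]
buf [451.3 321.1]
low [482.8 325.3]
lids track 230 [[-0.152, -0.178, 0.031], [-0.125, -0.149, 0.039], [-0.102, -0.119, 0.046]]
tape track 228 [[0.085, -0.28, 0.021], [0.126, -0.238, 0.043], [0.17, -0.196, 0.055]]
side
-0.34 125 [-0.052  0.057] [0.062 0.066 0.072]
-0.28 165 [-0.052  0.056] [0.066 0.07  0.089]
-0.22 137 [-0.051  0.056] [0.068 0.071 0.077]
-0.16 67 [-0.054  0.051] [0.07  0.074 0.081]
0.02 103 [-0.002  0.055] [0.078 0.081 0.086]
0.08 111 [-0.024  0.055] [0.079 0.083 0.087]
ymin [-0.71991945 -0.69323307 -0.67812668]
bar 65 [-0.105 -0.02   0.151] [-0.118 -0.038  0.135] [-0.081 -0.002  0.162]
head [[-0.1    0.101  0.335]
 [ 0.095  0.17   0.351]]
tube 349 [[-0.017, 0.237, 0.202], [-0.006, 0.258, 0.26], [0.01, 0.263, 0.289]]
plate? 444 [[-0.046, 0.138, 0.119], [-0.002, 0.165, 0.16], [0.044, 0.17, 0.329]]
bar [431.5 350. ]
buf [415.8 280.1]
low [424.2 264.2]
lids track 227 [[-0.153, -0.181, 0.032], [-0.127, -0.146, 0.042], [-0.101, -0.118, 0.047]]
tape track 290 [[0.085, -0.283, 0.021], [0.127, -0.249, 0.043], [0.17, -0.198, 0.051]]
```

```bash
cat >> h.py <<'E'
T0=np.array([0.592,0.1435]);YAW=-0.082
def st():
    o=get_obs();p=t(o["tool_pos"])*1000
    print("t%.3f track mm"%o["time"],p.round(1),"yaw err deg",np.degrees(o["ee_rot"][2]-(np.pi/2+YAW)).round(2),"F",o["wrist_force"].round(2),"w",round(float(o["width"]),3));return o
E
python3 -m creep '[[[0,0,0,10],[0,0,0,10],[0,0,0,10],[0,0,0,10],[0,0,0,10],[0,0,0,10],[0,0,0,10],[0,0,0,10]]]' 0; python3 -c "from h import *;st()"
```

```text
time: 1.1
tool_pos: [0.1214, 0.5361, 0.2048]
ee_rot: [-3.141, 0.001, 1.517]
wrist_force: [0.1, 0.7, 0.0]
width: 0.0177
t1.100 track mm [-501.1  352.7  204.8] yaw err deg 1.6 F [0.05 0.68 0.03] w 0.018
```

```bash
python3 -m creep '[[[-50,20,0,1.6],[-50,30,0,0],[-50,30,0,0],[-50,30,0,0],[-50,30,0,0],[-50,30,0,0],[-50,30,0,0],[-23,50,0,0]]]'; python3 -c "from h import *;st()"; python3 -m creep '[[[0,50,0,0],[0,50,0,0],[0,39,0,0],[0,0,0,0]]]'
python3 - <<'E'
from h import *
o=st();s=snapshot("wrist");cv2.imwrite("pics/w1.png",s["color"][...,::-1])
P=t(pts(s).reshape(-1,3)[s["depth"].ravel()>0])
k=P[(abs(P[:,0]+.11)<.03)&(abs(P[:,1]+.02)<.05)&(P[:,2]>.1)&(P[:,2]<.175)];print("bar",len(k),k.mean(0).round(3),k.min(0).round(3),k.max(0).round(3))
E
```

```text
time: 2.1
tool_pos: [0.3439, 0.1439, 0.2059]
ee_rot: [3.14, -0.001, 1.493]
wrist_force: [0.3, 0.6, 0.0]
width: 0.0
t2.100 track mm [-247.3  -19.9  205.9] yaw err deg 0.25 F [0.35 0.59 0.01] w 0.0
time: 2.6
tool_pos: [0.4837, 0.1347, 0.2036]
ee_rot: [-3.138, 0.001, 1.493]
wrist_force: [-0.1, 0.1, 0.6]
width: 0.0004
t2.600 track mm [-107.2  -17.7  203.6] yaw err deg 0.23 F [-0.06  0.06  0.64] w 0.0
bar 843 [-0.106 -0.017  0.15 ] [-0.12  -0.03   0.131] [-0.08  -0.002  0.157]
```

View pics/w1.png

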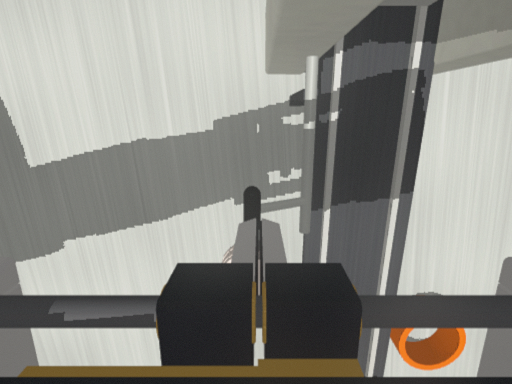

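Wrist view: the shut fingers stand over the bar at (252,190), and the rod ends at about (305,232). The wrist camera looks uphill, so it can also be used to track the shuttle.

```bash
cat >> h.py <<'E'
def shut(cam="wrist",save=None):
    s=snapshot(cam);tm=get_obs()["time"]-.05
    if save: cv2.imwrite(f"pics/{save}.png",s["color"][...,::-1])
    P=t(pts(s).reshape(-1,3)[(s["depth"].ravel()>.05)])
    hgt=P[:,2]-.085-.04*P[:,1]; tip=t(get_obs()["tool_pos"])
    m=(abs(P[:,0])<.04)&(P[:,1]<.33)&(P[:,1]>(tip[1]+.012 if abs(tip[0])<.08 else -.36))
    k=P[m&(hgt>.035)&(hgt<.062)&(abs(P[:,0])<.024)&(P[:,1]<.15)]; q=P[m&(hgt>.075)&(hgt<.2)&(abs(P[:,0])<.02)&((P[:,1]<.095)|(P[:,1]>.18))]
    print(cam,"snap t%.3f"%tm,"plate n%d face y"%len(k),(np.percentile(k[:,1],[3,20])*1000).round(0) if len(k)>5 else None,"tube n%d"%len(q),(np.percentile(q[:,1],[2,50,98])*1000).round(0) if len(q)>5 else None)
E
python3 -m creep '[[[-13,-10,-0,0],[0,0,20,0],[0,0,18,0],[0,0,0,0]]]'; python3 -c "
from h import *
st();shut();shut('top')"
```

```text
time: 3.15
tool_pos: [0.4694, 0.1229, 0.1658]
ee_rot: [-3.138, 0.001, 1.495]
wrist_force: [0.7, 0.7, 0.8]
width: 0.0008
t3.150 track mm [-120.5  -30.6  165.8] yaw err deg 0.35 F [0.65 0.68 0.81] w 0.001
wrist snap t3.150 plate n0 face y None tube n0 None
top snap t3.200 plate n0 face y None tube n190 [236. 243. 263.]
```

```bash
python3 -m creep '[[[0,4,22,0],[0,0,22,0],[0,0,25,0],[0,0,0,0]]]'; python3 -c "
from h import *
st()"
```

```text
time: 3.75
tool_pos: [0.4762, 0.1229, 0.0989]
ee_rot: [3.14, -0.0, 1.495]
wrist_force: [0.4, 1.2, -0.1]
width: 0.0004
t3.750 track mm [-113.7  -30.    98.9] yaw err deg 0.34 F [ 0.36  1.19 -0.11] w 0.0
```

```bash
python3 -m creep '[[[0,0,-50,0],[-47,38,0,0]]]'; python3 -c "
from h import *
st();shut('top');s=snapshot('wrist');P=t(pts(s).reshape(-1,3)[s['depth'].ravel()>0.05])
k=P[(abs(P[:,0]+.113)<.012)&(abs(P[:,1]+.02)<.02)&(P[:,2]>.06)&(P[:,2]<.17)];print('bar',len(k),k.max(0))"
```

```text
time: 4.0
tool_pos: [0.512, 0.0756, 0.1546]
ee_rot: [3.132, -0.003, 1.501]
wrist_force: [1.5, 0.1, 0.1]
width: 0.0006
t4.000 track mm [-74.1 -74.2 154.6] yaw err deg 0.71 F [1.5  0.06 0.06] w 0.001
top snap t4.000 plate n32 face y [104. 104.] tube n129 [199. 210. 227.]
bar 894 [-0.10116206 -0.00225     0.10375732]
```

```bash
python3 -m creep '[[[-47,37,0,0],[-47,37,10,0],[0,0,33,0]]]'; python3 -c "
from h import *
st();shut('wrist','w2');shut('top');st()"
```

```text
time: 4.47
tool_pos: [0.5795, -0.0295, 0.1074]
ee_rot: [3.136, 0.001, 1.49]
wrist_force: [0.2, 0.1, -0.0]
width: 0.0004
t4.475 track mm [   1.7 -173.5  107.4] yaw err deg 0.07 F [ 0.24  0.12 -0.  ] w 0.0
wrist snap t4.475 plate n0 face y None tube n20131 [-156. -146. -140.]
top snap t4.525 plate n76 face y [ 9. 15.] tube n0 None
t4.575 track mm [  -4.4 -170.8  101.4] yaw err deg 0.25 F [-0.44  0.6   0.07] w 0.0
```

```bash
python3 -m creep '[[[10,2,0,0],[20,2,0,0],[0,0,0,0]]]'; python3 -c "
from h import *
st();shut('top','t2');st()"
```

```text
time: 4.95
tool_pos: [0.5835, 0.0059, 0.1072]
ee_rot: [3.139, -0.001, 1.498]
wrist_force: [-0.3, -0.0, 0.6]
width: 0.0005
t4.950 track mm [   2.8 -137.8  107.2] yaw err deg 0.55 F [-0.27 -0.04  0.61] w 0.0
top snap t4.950 plate n48 face y [-93. -86.] tube n148 [ 1. 12. 29.]
t5.000 track mm [   2.6 -138.7  106.8] yaw err deg 0.5 F [ 0.03 -1.23  0.09] w 0.0
```

```bash
python3 -m creep '[[[-20,0,0,0],[-24,0,0,0],[-23,0,0,0],[-21,0,0,0],[-18,0,0,0],[-15,0,0,0],[-11,0,0,0],[-7,0,0,0]]]'; python3 -c "
from h import *
st()"; python3 -m creep '[[[-4,0,0,0],[-2,0,0,0],[0,0,0,0]]]';python3 -c "
from h import *
st();shut('top','t3')
st()"
```

```text
time: 6.0
tool_pos: [0.5721, -0.1357, 0.1054]
ee_rot: [-3.142, -0.0, 1.495]
wrist_force: [-0.3, -0.3, 0.3]
width: 0.0004
t6.000 track mm [   3.  -279.9  105.4] yaw err deg 0.33 F [-0.25 -0.31  0.31] w 0.0
time: 6.38
tool_pos: [0.5717, -0.141, 0.1055]
ee_rot: [3.142, -0.0, 1.495]
wrist_force: [0.7, -0.1, 0.2]
width: 0.0005
t6.375 track mm [   3.1 -285.2  105.5] yaw err deg 0.35 F [ 0.69 -0.1   0.19] w 0.0
top snap t6.375 plate n32 face y [-257. -245.] tube n140 [-249. -163. -149.]
t6.425 track mm [   3.1 -285.1  105.5] yaw err deg 0.36 F [-0.28 -1.04  0.17] w 0.0
```

View pics/t3.png

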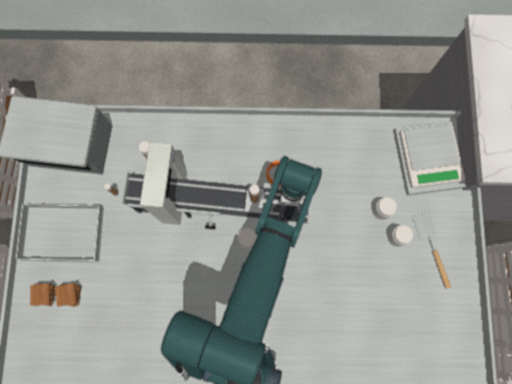

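The top view shows the shuttle at about (258,195) against the hand, with the tube upright at (254,190). Next I hold, then check that it stays put.

```bash
python3 -m creep '[[[0,0,0,0],[0,0,0,0],[0,0,0,0],[0,0,0,0],[0,0,0,0],[0,0,0,0],[0,0,0,0],[0,0,0,0]]]';python3 -c "
from h import *
st();shut('top');shut('side','s3');st()"; python3 -m creep '[[[0,0,0,0],[0,0,0,0],[0,0,0,0]]]'
```

```text
time: 7.42
tool_pos: [0.5717, -0.1412, 0.1055]
ee_rot: [3.142, -0.0, 1.495]
wrist_force: [0.6, -0.5, -0.2]
width: 0.0005
t7.425 track mm [   3.1 -285.4  105.5] yaw err deg 0.33 F [ 0.65 -0.5  -0.2 ] w 0.0
top snap t7.425 plate n33 face y [-253. -233.] tube n139 [-250. -163. -149.]
side snap t7.475 plate n128 face y [-273. -271.] tube n500 [-269. -161. -149.]
t7.525 track mm [   3.1 -285.5  105.5] yaw err deg 0.33 F [ 0.   -0.35  0.05] w 0.001
time: 7.9
tool_pos: [0.5717, -0.1412, 0.1055]
ee_rot: [3.141, -0.0, 1.495]
wrist_force: [0.0, -0.9, 0.2]
width: 0.0001
```

View pics/s3.png

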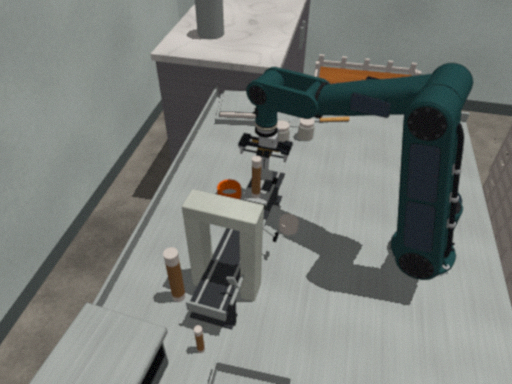

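The side view shows the tube upright at (256,178) on the stationary shuttle, which has been held for over 1 s. Now I ease it down.

```bash
python3 -m creep '[[[-2,0,0,0],[-4,0,0,0],[-5,0,0,0],[-5,0,0,0],[-5,0,0,0],[-5,0,0,0],[-5,0,0,0],[-5,0,0,0]]]'; python3 -m creep '[[[-5,0,0,0],[-5,0,0,0],[-5,0,0,0],[-5,0,0,0],[-4,0,0,0],[-3,0,0,0],[-3,0,0,0],[-2,0,0,0]]]'; python3 -m creep '[[[-2,0,0,0],[-2,0,0,0],[-2,0,0,0],[-2,0,0,0],[-2,0,0,0],[-2,0,0,0],[-2,0,0,0],[0,0,0,0]]]';python3 -c "
from h import *
st();shut('top');shut('side');st()"
```

```text
time: 8.9
tool_pos: [0.5689, -0.1775, 0.1055]
ee_rot: [3.142, -0.0, 1.495]
wrist_force: [0.9, -0.4, -0.8]
width: 0.0007
time: 9.9
tool_pos: [0.5665, -0.2092, 0.1055]
ee_rot: [3.142, -0.0, 1.495]
wrist_force: [-0.3, -0.9, -0.2]
width: 0.0005
time: 10.9
tool_pos: [0.5654, -0.2231, 0.1054]
ee_rot: [3.142, -0.0, 1.494]
wrist_force: [-0.5, 0.1, -0.8]
width: 0.0007
t10.900 track mm [   3.5 -367.6  105.4] yaw err deg 0.32 F [-0.48  0.06 -0.77] w 0.001
top snap t10.900 plate n47 face y [-343. -338.] tube n159 [-335. -239. -223.]
side snap t10.950 plate n123 face y [-351. -346.] tube n464 [-352. -237. -224.]
t11.000 track mm [   3.5 -367.4  105.5] yaw err deg 0.33 F [ 0.33  0.67 -0.5 ] w 0.0
```

```bash
python3 -m creep '[[[-8,0,0,0],[-20,0,0,0],[-30,0,0,0],[-30,0,-20,0],[0,0,-50,0],[0,0,-50,0],[0,0,-50,0],[0,0,0,0]]]';python3 -c "
from h import *
st();shut('top','t4');shut('side','s4')
s=snapshot('side');P=t(pts(s).reshape(-1,3)[s['depth'].ravel()>0.05])
h=P[:,2]-.085-.04*P[:,1]
for a,b in((.05,.09),(.09,.13),(.13,.17)):
  k=P[(abs(P[:,0])<.03)&(abs(P[:,1]+.24)<.03)&(h>a)&(h<b)];print(len(k),np.percentile(k[:,:2],[5,50,95],axis=0).round(4).tolist())
k=P[(abs(P[:,0]+.113)<.015)&(abs(P[:,1]+.02)<.03)&(P[:,2]>.06)];print('bar',len(k),k.max(0) if len(k) else 0)
im=[cv2.imread(f'pics/{n}4.png') for n in('t','s')]
a=cv2.resize(im[0][120:280,100:360],(520,320));b=cv2.resize(im[1][100:340,140:340],(267,320));cv2.imwrite('pics/fin.png',np.hstack([a,b]))"
```

```text
time: 12.0
tool_pos: [0.5599, -0.3133, 0.282]
ee_rot: [3.132, 0.006, 1.493]
wrist_force: [0.5, -0.1, -0.0]
width: 0.0007
t12.000 track mm [   5.5 -457.9  282. ] yaw err deg 0.26 F [ 0.51 -0.08 -0.05] w 0.001
top snap t12.000 plate n54 face y [-345. -341.] tube n135 [-251. -237. -223.]
side snap t12.050 plate n136 face y [-350. -345.] tube n279 [-252. -229. -223.]
74 [[-0.0158, -0.2372], [-0.0042, -0.2286], [0.013, -0.2242]]
78 [[-0.0148, -0.2395], [-0.0059, -0.2291], [0.0091, -0.2237]]
85 [[-0.0151, -0.2401], [-0.0052, -0.2297], [0.0093, -0.2238]]
bar 49 [-0.09843252 -0.00204334  0.10882529]
```

View pics/fin.png

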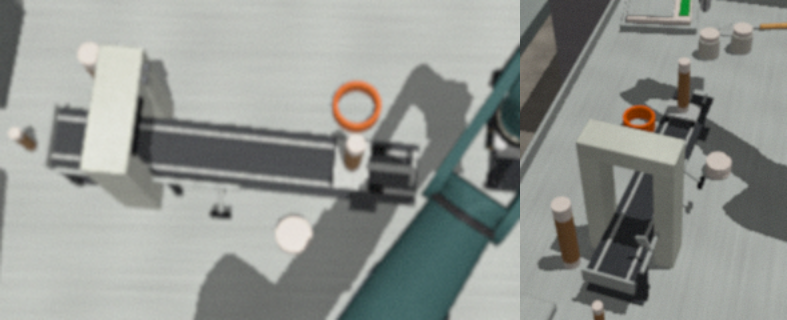

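The final view shows the shuttle at the buffers with the tube upright at (353,150), the hand clear, and the bar down at (220,210). Handing in.

```bash
python3 -c "
from h import *
print(ticket.close_job());st()"
```

```text
the job is handed in; nothing more can be done
None
the job is handed in; nothing more can be done
```

The job is done and handed in at about 12 s of the 38 s allowed. No verdict was reported, so the figures below come from my own camera and state checks.

- **Release:** I pressed the bar down with the shut fingers, and the shuttle rolled through the detector untouched.
- **Catch:** I met the front plate with the tube well out of the detector, at a closing speed of about 0.07 m/s by my estimate, and slowed along with it. I had no usable contact-force reading at the catch.
- **Hold:** The shuttle stood still near track y −165 mm for more than 1 s. The tube read the same position in pictures 1.05 s apart.
- **Lowering:** I eased it to the buffers at 0.04 m/s or less, then took the hand away downhill and up.

**Last checks:**
- **Shuttle:** it was at about y −238 to −240 mm, resting at the buffers.
- **Tube:** it stood upright, with its axis within about 1 mm from low to high on the tube.
- **Bar:** it was still down. Its highest point read z 0.104 m right after the press and 0.109 m at the end, which puts the rod at about 1.0 rad or more.
- **Hand:** it was well clear of everything.
- **Other things:** the jars, lids and tape looked unmoved in the pictures; I did not measure them again.

The two cameras disagreed by about 5 mm on the front plate's position (−345 and −350 mm). The wrist camera could not track the shuttle because it mostly saw the gripper itself, so I timed the catch with the top camera.

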